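# Seal the leaning sample jar and dock it at the reader

## Robot

A 6-joint arm with a two-finger parallel gripper is mounted at the origin on a cart in front of the work surface, level with it; the furniture and walls round the work are solid. World frame = base frame: x ahead of the robot, y to its left, z up, the work surface at z = 0. Lengths are in m, angles in rad, forces in N, time in s.
With the tool pointing down it reaches from about 0.35 to 0.975 m from the base axis. Payload 17.4 kg.
Tool frame: the origin (TCP) lies between the finger pads; the fingertips stand 14 mm ahead of it and the grasp point (between the pads) lies 5 mm behind it; z points along the fingers, y is the line along which they close (so a half turn about z gives the same grasp; the last joint's range is limited). The gripper opens to 85 mm and grips with 20 to 120 N. Pads are 22 mm wide; open, the fingers measure 114 mm over their backs; the gripper's body (76 mm by 85 mm) begins 54 mm behind the grasp point. The pads swing forward as they close: fully open they stand 13 mm farther back than shut.
Start: joints at [-1.233, 0.116, 1.442, -0, 1.584, -0.038], TCP at [0.248, -0.628, 0.245] pointing down, gripper open.
Joint ranges: [-2.83, 2.83], [-0.83, 2.19], [0.07, 2.5], [-1.14, 4.28], [0.01, 3], [-2.97, 2.97]. Speed limits (rad/s): [1.89, 1.89, 2.22, 3.14, 3.14, 3.14].

## Interface

Orientations are given as a unit quaternion [x, y, z, w].
In Python, from station import env gives the robot as it stands.
- The arm moves only by the shell command python3 steer.py 'ROWS' [OPENING] [FORCE]. ROWS is rows parted by semicolons, their numbers by spaces, 1 to 10 of them, each of 6 numbers: dx, dy, dz in m, then a rotation vector rx, ry, rz in rad; each row is the pose to reach, as a shift and turn from the pose commanded when the command began, along the tool's axes at that moment; what a row does not reach only later rows make up. A row lasts 1/10 s, in which the tool goes at most 0.05 m and 0.15 rad, less where a joint would pass 70% of its speed; a pose out of reach is approached as far as the arm can. OPENING is the finger opening in m, set as the command begins (- or left out keeps the last). The fingers move at their own pace and stop on an object; FORCE is the grip in N (left out, the last holds). Time passes only in rows, so rows that do not move let the fingers close. It prints the time, the measured TCP pose, the force, the opening and the grip force at its end.
- env.state(): the state, without advancing time (a new reading comes with each control period).
- env.snapshot(name): name is "scene" or "top"; returns a dict with "image" (384x512x3 uint8, red, green, blue), "camera_matrix" (3x3 intrinsics, pixels), "pose" (4x4, takes a point from camera to world coordinates). Camera axes: x right, y up, looking along -z (the intrinsics and any distortion apply to the point x, -y, -z); pixel columns grow to the right and rows downward; lengths in m; the calibration is good to about 2 mm. A picture is of the moment at which its call begins. There is no depth.
- env.finish_job(): hands the job in; it is judged then, once.
The state is a dict: "t": time; "joint_positions": joint angles; "qd": joint speeds; "joint_torque": joint torques, N m; "ee_pos": TCP position; "eef_rot": TCP orientation; "force": force on the tool from outside, world axes, zero at the start; "moment": the same for the moment, N m; "opening": finger opening in m; "grip_force": force on a finger pad.
Only numpy, scipy, OpenCV 4.12 (cv2) and the standard library are available. Lean on these libraries where they do the work, as an engineer would, in place of code of your own. Each camera call takes 0.05 s, during which the arm holds its last target. There are 200 camera calls.

## Task

The jar leaning in the sliding carriage still has its screw cap loose. First screw the cap down clockwise until it is fully home, then slide the carriage along its rail by its upright post, away from you, all the way to the stop at the white reader housing. Leave the other things on the desk where they are.

Things in the scene. Friction and masses are not known exactly. Their poses are not given: they have to be found in the camera images.
- bench: Fixed docking bench: aluminium foot plate 245 x 90 x 8 mm (x = -130 to +115 mm), a rail along its x axis, and at the far end a white reader housing 90 mm wide, 150 mm high (x = +86 to +116 mm), its black window facing back along the rail. Origin on the desk top, on the rail's centre line. x: from the robot along the rail towards the reader, y: left, z: up.
- carriage (a joint): Travel of the carriage along the bench's +x (m): 0 = near end, 0.075 = against the stop at the reader. Friction about 3 N; it stays where it is left. Dark steel plate 85 x 76 mm on the rail, with a grey cradle that holds the jar fast and an upright post.
- post_grip (a point): Grip point of the carriage's upright steel post: 20 mm diameter, on the carriage's arm at its near end, 88 mm behind the jar and 18 mm to the -y side of the rail's centre line. This point is on the post's axis, 100 mm above the desk and 15 mm below the post's top; the post is bare for 60 mm below it. Axes as the bench's.
- cap (a joint): Turn of the jar's black screw cap (rad): 0 = screwed fully home (hard stop), growing anticlockwise seen from above the cap, to 2.8 at most; captive, it cannot come off. Friction torque about 0.06 N m; it stays where it is left and sinks 0.8 mm per rad screwed clockwise. At 0 the raised rib on its top points down the lean, in line with the small rib on the jar's side.
- cap_mid (a point): Centre of the black knurled cap, on its axis: 56 mm diameter, 22 mm high, so its top face is 11 mm beyond this point along z; the jar's 64 mm wide shoulder starts 16 mm below it when home. About 140 mm above the desk. z = the cap's axis, outward, leaning 30 degrees from vertical towards the bench's +y; x and y turn with the cap.
- spare_eyepiece: Bystander: black microscope eyepiece standing on the desk on the bench's -y side, 41 mm diameter, 57 mm high; origin at its underside.
- spare_objective: Bystander: black objective standing on the desk on the bench's -y side, 62 mm diameter, 37 mm high; origin at its underside.
- jar_specimen: Bystander: upright specimen jar with black lid, 64 mm diameter, 86 mm high, standing on the desk left of the yellow parts box; origin at its underside. Not the jar of the task.
- wash_bottle: Bystander: wash bottle, 68 x 92 x 164 mm, standing on the desk left of the yellow parts box; origin at its underside. Farther left stand an open laptop (x 0.3 to 0.65) and behind it a tall display (x about 0.65).
- jar_foot (a point): Centre of the jar's underside, in the grey cradle, moving with the carriage; axes as the bench's. The jar is white, 64 mm diameter, 69 mm from here to its shoulder along its axis, which leans 30 degrees from vertical towards the bench's +y. To the left of the bench stands a yellow parts box (two stacked, about 0.115 m high, right side at about world y = -0.2).

How it is judged:
By the outcome, as a careful person would: the job done as asked, in the order asked, and still so for the second after the job is handed in, with the robot touching nothing.
It also fails if it takes over 61 s, if anything falls off the work surface, if the arm or the gripper's body presses on something with over 40 N, if the wrist force passes 120 N, or if a joint passes its speed limit or range.

## Working session

There is one attempt and no reset: what is moved stays moved. The work goes in short steps, Python scripts to look and compute and a shell command to move; the robot and the scene stay as the last step left them, time stands still between calls to the robot, and variables do not carry over. Pictures are saved under pics/ and viewed, at most 11 in all, crops included, and the job is handed in when it is done.

```bash
ls; mkdir -p pics; python3 - <<'E'
from station import env
import cv2,pickle
d={}
for n in("scene","top"):
    s=env.snapshot(n); d[n]=s
    cv2.imwrite(f"pics/{n}0.png",cv2.resize(s["image"][:,:,::-1],(800,600),interpolation=cv2.INTER_CUBIC)); print(n,s["camera_matrix"].round(1).tolist(),s["pose"].round(3).tolist(),[k for k in s])
pickle.dump(d,open("d0.pkl","wb"))
s=env.state(); print(s)
E
```

```text
pics
station.py
steer.py
scene [[478.3, 0.0, 250.9], [0.0, 478.3, 195.3], [0.0, 0.0, 1.0]] [[0.827, 0.275, -0.49, -0.189], [-0.562, 0.388, -0.731, -1.076], [-0.011, 0.88, 0.475, 0.713], [0.0, 0.0, 0.0, 1.0]] ['image', 'camera_matrix', 'pose']
top [[408.6, 0.0, 253.9], [0.0, 408.6, 187.4], [0.0, 0.0, 1.0]] [[0.058, 0.978, -0.201, 0.27], [-0.998, 0.056, -0.012, -0.14], [0.0, 0.202, 0.979, 1.031], [0.0, 0.0, 0.0, 1.0]] ['image', 'camera_matrix', 'pose']
{'t': 0.1, 'joint_positions': array([-1.23278419e+00,  1.16442178e-01,  1.44218643e+00, -2.53267876e-05,
        1.58398491e+00, -3.77874484e-02]), 'qd': array([-0.00091575, -0.00176863, -0.00070938, -0.00027805,  0.0011009 ,
        0.00098836]), 'joint_torque': array([ 2.04414580e-03, -7.33663130e+01, -6.33785892e+01, -8.52492281e-05,
        5.25432479e-03,  1.37589430e-05]), 'ee_pos': array([ 0.24768016, -0.62775807,  0.24464066]), 'eef_rot': array([ 9.82398614e-01,  1.86795885e-01, -8.88547226e-05, -5.02798441e-04]), 'force': array([ 0.4484266 , -0.76199415,  1.16823767]), 'moment': array([ 0.01090694, -0.04903309, -0.03395101]), 'grip_force': 0.0, 'opening': 0.08544100949558053}
```

View pics/scene0.png

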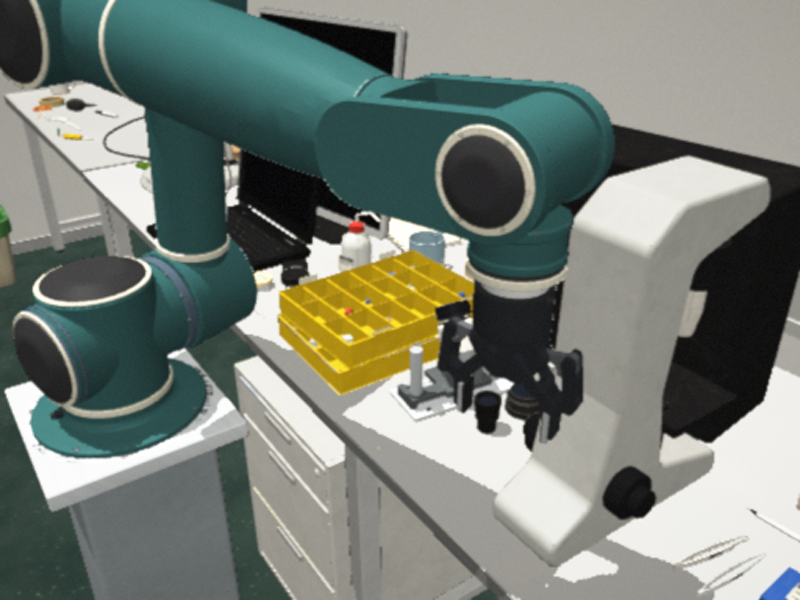

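View pics/top0.png

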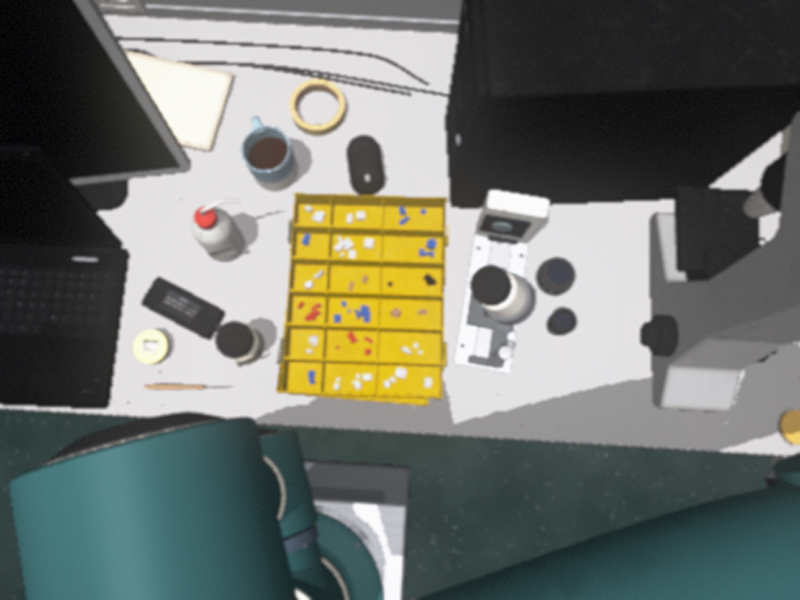

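Top view shows the bench at (490,300), the tilted jar with black cap at (492,286), reader at (515,215), eyepiece (562,320), objective (555,275), post at about (507,348). The arm hides the jar in the scene view. Zooming in.

```bash
python3 - <<'E'
import cv2,pickle
d=pickle.load(open("d0.pkl","rb"))
c=d["top"]["image"][116:246,282:382,::-1]
cv2.imwrite("pics/topc.png",cv2.resize(c,None,fx=4.6,fy=4.6,interpolation=cv2.INTER_CUBIC))
E
```

```text
(no output)
```

View pics/topc.png

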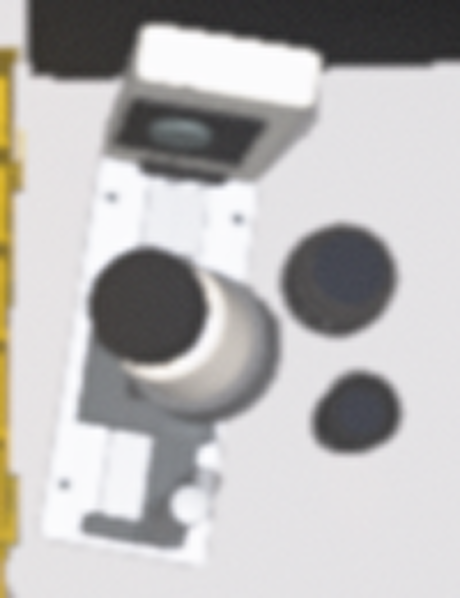

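```bash
cat > h.py <<'E'
import numpy as np,pickle,cv2
from scipy.optimize import least_squares
def proj(s,P):
    T=np.linalg.inv(s["pose"]);p=(T[:3,:3]@np.atleast_2d(P).T).T+T[:3,3]
    q=np.c_[p[:,0],-p[:,1],-p[:,2]]@s["camera_matrix"].T
    return q[:,:2]/q[:,2:]
def ray(s,uv,z):
    k=s["camera_matrix"];v=np.array([(uv[0]-k[0,2])/k[0,0],-(uv[1]-k[1,2])/k[1,1],-1])
    v=s["pose"][:3,:3]@v;o=s["pose"][:3,3];return o+v*(z-o[2])/v[2]
def bench(p,P):
    c,s=np.cos(p[2]),np.sin(p[2]);P=np.atleast_2d(P)
    return P@np.array([[c,-s,0],[s,c,0],[0,0,1]]).T+[p[0],p[1],0]
E
python3 - <<'E'
from h import *
d=pickle.load(open("d0.pkl","rb"));s=d["top"]
f=lambda u:np.array(u)/4.6+[282-.4,116-.4]
px=f([[43,535],[207,563],[143,25],[323,52],[133,82],[310,103]])
M=np.array([[-.13,.045,.008],[-.13,-.045,.008],[.116,.045,.15],[.116,-.045,.15],[.086,.045,.15],[.086,-.045,.15]])
r=least_squares(lambda p:(proj(s,bench(p,M))-px).ravel(),[.5,-.3,0]);print(r.x,r.fun.reshape(-1,2).round(1).tolist())
inv=lambda P:(P-[r.x[0],r.x[1],0])@bench([0,0,r.x[2]],np.eye(3)).T
for n,u,z in[("captop",(148,306),.15),("post1",(190,505),.115),("post2",(210,455),.115),("post2lo",(210,455),.03),("eyep",(360,410),.057),("obj",(352,270),.037)]:
    w=ray(s,f(u),z);print(n,w.round(3),(bench([0,0,-r.x[2]],w-[r.x[0],r.x[1],0])).round(3))
np.save("bench.npy",r.x)
g=cv2.cvtColor(s["image"],cv2.COLOR_RGB2GRAY)[165:200,298:332].astype(float)
g=np.clip((g-15)*6,0,255).astype(np.uint8)
cv2.imwrite("pics/cap.png",cv2.resize(g,None,fx=12,fy=12,interpolation=cv2.INTER_CUBIC))
print(g.min(),np.percentile(g,30))
E
```

```text
[ 0.49490905 -0.2851072  -0.10730413] [[-0.1, 0.8], [0.0, 0.7], [-0.5, -0.8], [-0.3, -0.6], [-0.1, -0.9], [0.9, 0.8]]
captop [ 0.471 -0.26   0.15 ] [[-0.027  0.022  0.15 ]]
post1 [ 0.381 -0.288  0.115] [[-0.113 -0.016  0.115]]
post2 [ 0.406 -0.298  0.115] [[-0.087 -0.022  0.115]]
post2lo [ 0.418 -0.312  0.03 ] [[-0.073 -0.035  0.03 ]]
eyep [ 0.443 -0.386  0.057] [[-0.041 -0.106  0.057]]
obj [ 0.523 -0.386  0.037] [[ 0.039 -0.097  0.037]]
255 255.0
```

View pics/cap.png

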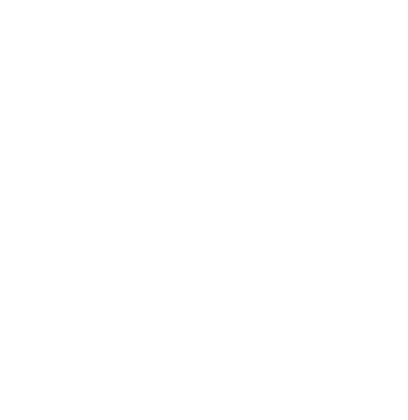

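Corrected contrast needed for the rib; meanwhile bench fits to <1 px, and post (-0.113,-0.016) and cap (-0.025) agree with the 88 mm spacing. Compute the approach.

```bash
cat >> h.py <<'E'
from scipy.spatial.transform import Rotation as Ro
yaw=-.1073
axis=np.array([-np.sin(yaw)*.5,np.cos(yaw)*.5,np.sqrt(.75)])
CAP=np.array([.473,-.261,.140])
def capR(th):
    z=-axis;f=np.array([np.cos(-.5),np.sin(-.5),0]);y=f-z*(f@z);y/=np.linalg.norm(y)
    return Ro.from_matrix(np.c_[np.cross(y,z),y,z])*Ro.from_rotvec([0,0,th])
def rel(p,R):
    from station import env
    s=env.state();R0=Ro.from_quat(s["eef_rot"])
    print("row",R0.inv().apply(p-s["ee_pos"]).round(4),(R0.inv()*R).as_rotvec().round(3),"q",s["joint_positions"].round(2))
E
python3 - <<'E'
from h import *
rel(CAP+.12*axis,capR(0)); rel(CAP+.12*axis,capR(-1.5))
s=pickle.load(open("d0.pkl","rb"))["top"]
g=s["image"].max(2)[165:200,298:332].astype(float);print(g[12:22,8:22].astype(int))
lo=np.percentile(g,1);g=np.clip((g-lo+5)*5,0,255).astype(np.uint8)
cv2.imwrite("pics/cap2.png",cv2.resize(g,None,fx=12,fy=12,interpolation=cv2.INTER_CUBIC))
E
```

```text
row [ 0.3721 -0.3116  0.001 ] [-0.353 -0.404 -0.726] q [-1.23  0.12  1.44 -0.    1.58 -0.04]
row [ 0.3721 -0.3116  0.001 ] [ 0.021 -0.65  -2.181] q [-1.23  0.12  1.44 -0.    1.58 -0.04]
[[67 68 69 68 70 69 69 68 69 68 69 68 69 69]
 [70 71 67 68 67 70 69 71 71 70 68 69 69 70]
 [69 69 69 69 69 68 69 69 69 70 70 70 68 68]
 [71 68 68 69 69 69 70 69 69 68 69 69 70 68]
 [70 71 68 69 68 68 68 69 68 71 68 69 69 70]
 [70 70 68 68 71 71 70 68 67 69 68 67 69 67]
 [69 69 69 69 67 69 69 68 69 70 68 68 68 70]
 [69 70 69 69 72 67 67 70 68 68 69 69 67 69]
 [70 69 69 69 68 70 68 68 68 70 68 68 69 68]
 [71 68 68 70 70 69 69 70 71 68 69 68 69 68]]
```

View pics/cap2.png

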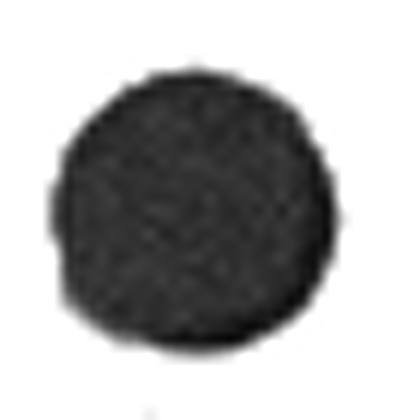

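Cap blob centred at crop (195,210), i.e. image (313.8,182), side visible lower right as the lean predicts; the rib is not resolvable. I will turn until the stop is felt. Move to a standoff.

```bash
R='0.372 -0.312 0.001 -0.353 -0.404 -0.726'; python3 steer.py '0.186 -0.156 0 -0.18 -0.2 -0.36;0.186 -0.156 0 -0.18 -0.2 -0.36;0.186 -0.156 0 -0.18 -0.2 -0.36;0.186 -0.156 0 -0.18 -0.2 -0.36;0.186 -0.156 0 -0.18 -0.2 -0.36;0.372 -0.312 0.001 -0.353 -0.404 -0.726;0.372 -0.312 0.001 -0.353 -0.404 -0.726;0.372 -0.312 0.001 -0.353 -0.404 -0.726;0.372 -0.312 0.001 -0.353 -0.404 -0.726;0.372 -0.312 0.001 -0.353 -0.404 -0.726' 0.07
python3 - <<'E'
from h import *
rel(CAP+.12*axis,capR(0)); rel(CAP+.12*axis,capR(-1.5))
E
```

```text
t: 1.1
ee_pos: [0.4795, -0.1986, 0.2442]
eef_rot: [0.818, 0.513, -0.16, 0.205]
force: [1.9, -0.6, 0.4]
opening: 0.0699
grip_force: 0.0
row [-0.002   0.0009  0.0016] [0.003 0.001 0.002] q [-0.17 -0.27  1.86 -0.52  1.51  0.3 ]
row [-0.002   0.0009  0.0016] [ 1.000e-03  3.000e-03 -1.498e+00] q [-0.17 -0.27  1.86 -0.52  1.51  0.3 ]
```

```bash
python3 steer.py '0 0 0.01 0 0 -1.5;0 0 0.01 0 0 -1.5;0 0 0.01 0 0 -1.5;0 0 0.01 0 0 -1.5;0 0 0.01 0 0 -1.5;0 0 0.01 0 0 -1.5;0 0 0.01 0 0 -1.5;0 0 0.01 0 0 -1.5;0 0 0.01 0 0 -1.5;0 0 0.01 0 0 -1.5' 0.07
python3 - <<'E'
from h import *
from station import env
rel(CAP+.05*axis,capR(-1.5))
d={n:env.snapshot(n) for n in("scene","top")};pickle.dump(d,open("d1.pkl","wb"))
u,v=proj(d["scene"],CAP)[0].astype(int);print(u,v)
a=d["scene"]["image"][v-75:v+75,u-80:u+80,::-1]
u,v=proj(d["top"],CAP)[0].astype(int);print(u,v)
b=d["top"]["image"][v-75:v+75,u-40:u+40,::-1]
cv2.imwrite("pics/c1.png",cv2.resize(np.hstack([a,b]),None,fx=3.3,fy=3.3,interpolation=cv2.INTER_CUBIC))
E
```

```text
t: 2.1
ee_pos: [0.4786, -0.2061, 0.2354]
eef_rot: [0.246, 0.934, -0.256, 0.039]
force: [0.0, 0.5, -0.2]
opening: 0.0699
grip_force: 0.0
row [-0.0003  0.      0.0602] [-0.     0.001  0.006] q [-0.19 -0.26  1.87 -0.52  1.49 -1.21]
289 197
313 182
```

View pics/c1.png

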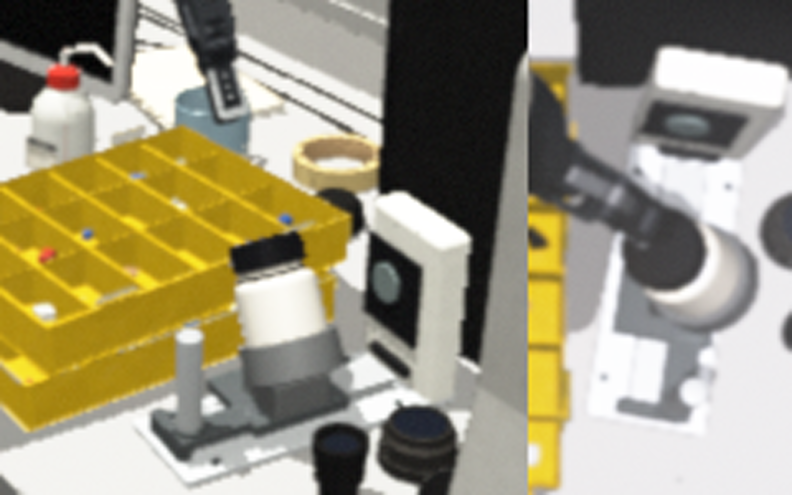

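Scene view now shows the leaning jar, cap around crop (267,261), post top (190,333), unobstructed. Cap sits ~3 px below prediction; refine by triangulating from both views.

```bash
python3 - <<'E'
from h import *
d=pickle.load(open("d1.pkl","rb"))
a=d["scene"]["image"][185:255,255:325,::-1]; t=pickle.load(open("d0.pkl","rb"))["top"]["image"][160:230,290:360,::-1]
a=np.clip(a.astype(float)*1.6,0,255).astype(np.uint8)
cv2.imwrite("pics/c2.png",cv2.resize(a,None,fx=8,fy=8,interpolation=cv2.INTER_CUBIC))
E
```

```text
(no output)
```

View pics/c2.png

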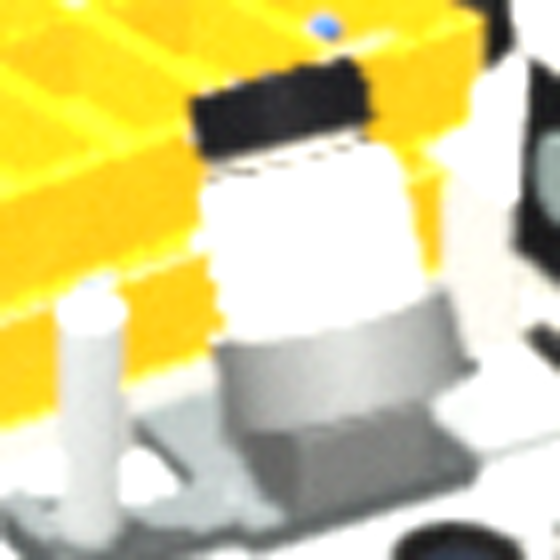

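```bash
python3 - <<'E'
from h import *
d=pickle.load(open("d1.pkl","rb"))
f=lambda u,v:np.array([255+u/8-.44,185+v/8-.44])
p=np.load("bench.npy")
uv={"scene":f(280,109),"top":np.array([313.8,182.1])}
print({n:proj(d[n],CAP)[0].round(1).tolist() for n in uv},uv)
r=least_squares(lambda P:np.r_[proj(d["scene"],P)[0]-uv["scene"],proj(d["top"],P)[0]-uv["top"]],CAP);print(r.x.round(4),r.fun.round(2),bench([0,0,-p[2]],r.x-[p[0],p[1],0]).round(4))
post=bench(p,[-.113,-.018,.115]);print("post top",proj(d["scene"],post),f(92,305))
pu=np.array([190,505])/4.6+[281.6,115.6]
r=least_squares(lambda P:np.r_[proj(d["scene"],P)[0]-f(92,303),proj(d["top"],P)[0]-pu],post[0]);print(r.x.round(4),r.fun.round(2),bench([0,0,-p[2]],r.x-[p[0],p[1],0]).round(4))
print("foot corners scene",proj(d["scene"],bench(p,[[-.13,.045,.008],[-.13,-.045,.008],[.086,-.045,.15],[.086,.045,.15]])).round(1).tolist())
E
```

```text
{'scene': [289.3, 197.9], 'top': [313.4, 182.2]} {'scene': array([289.56 , 198.185]), 'top': array([313.8, 182.1])}
[ 0.4732 -0.2619  0.1395] [ 0.06 -0.02 -0.03  0.04] [[-0.0241  0.0208  0.1395]]
post top [[266.26209454 222.81319435]] [266.06  222.685]
[ 0.381  -0.2888  0.1147] [-0.2   0.04  0.1  -0.17] [[-0.1129 -0.0158  0.1147]]
foot corners scene [[248.2, 248.7], [265.5, 267.3], [341.8, 195.2], [320.5, 180.9]]
```

```bash
sed -i 's/^CAP=.*/CAP=np.array([.4732,-.2619,.1395])/' h.py; python3 -c "
from h import *
rel(CAP+.03*axis,capR(-1.5));rel(CAP+.001*axis,capR(-1.5))"
```

```text
row [-0.0007 -0.0003  0.0811] [-0.     0.001  0.003] q [-0.19 -0.26  1.87 -0.52  1.49 -1.21]
row [-0.0007 -0.0003  0.1101] [-0.     0.001  0.003] q [-0.19 -0.26  1.87 -0.52  1.49 -1.21]
```

```bash
python3 steer.py '-0.0007 0 0.04 0 0 0;-0.0007 0 0.07 0 0 0;-0.0007 0 0.08 0 0 0;-0.0007 0 0.09 0 0 0;-0.0007 0 0.1 0 0 0;-0.0007 0 0.105 0 0 0;-0.0007 0 0.11 0 0 0;-0.0007 0 0.11 0 0 0;-0.0007 0 0.11 0 0 0' 0.07
python3 steer.py '0 0 0 0 0 0;0 0 0 0 0 0;0 0 0 0 0 0;0 0 0 0 0 0;0 0 0 0 0 0;0 0 0 0 0 0' 0.04 30
python3 -c "
from h import *
rel(CAP+.001*axis,capR(-1.5))
from station import env
print(env.state()['moment'],env.state()['force'])"
```

```text
t: 3.1
ee_pos: [0.4737, -0.2612, 0.1409]
eef_rot: [0.249, 0.933, -0.256, 0.04]
force: [0.6, 1.3, 1.1]
opening: 0.07
grip_force: 0.0
t: 3.7
ee_pos: [0.4739, -0.2604, 0.141]
eef_rot: [0.249, 0.933, -0.255, 0.041]
force: [-0.9, 9.2, 2.9]
opening: 0.0549
grip_force: 31.9
row [ 0.0003 -0.0008  0.001 ] [ 0.001  0.002 -0.   ] q [-0.3  -0.19  1.97 -0.54  1.29 -1.21]
[ 1.42606559  0.0212694  -0.06669357] [-0.8550715   9.21895144  2.88338569]
```

```bash
cat > m.py <<'E'
from h import *
from station import env
s=env.state();R=Ro.from_quat(s["eef_rot"])
print("tool F",R.inv().apply(s["force"]).round(1),"M",R.inv().apply(s["moment"]).round(2),"theta",(capR(0).inv()*R).as_rotvec().round(3),"q6",s["joint_positions"][5].round(2))
E
python3 m.py
python3 steer.py '0 0 0.0001 0 0 0.12;0 0 0.0002 0 0 0.24;0 0 0.0003 0 0 0.36;0 0 0.0004 0 0 0.48;0 0 0.0005 0 0 0.6;0 0 0.0005 0 0 0.6'; python3 m.py
```

```text
tool F [ 4.3  5.1 -7. ] M [-1.22  0.74 -0.03] theta [-0.002 -0.    -1.5  ] q6 -1.21
t: 4.3
ee_pos: [0.4738, -0.2608, 0.1406]
eef_rot: [0.516, 0.817, -0.232, 0.115]
force: [-1.7, 8.4, 4.2]
opening: 0.055
grip_force: 31.9
tool F [ 5.5  0.4 -7.7] M [-0.3   1.22  0.04] theta [-0.002  0.    -0.895] q6 -0.61
```

```bash
for i in 1; do python3 steer.py '0 0 0.0001 0 0 0.12;0 0 0.0002 0 0 0.24;0 0 0.0003 0 0 0.36;0 0 0.0004 0 0 0.48;0 0 0.0005 0 0 0.6;0 0 0.0005 0 0 0.6'; python3 m.py; done
```

```text
t: 4.9
ee_pos: [0.4737, -0.261, 0.1402]
eef_rot: [0.734, 0.628, -0.188, 0.178]
force: [-1.1, 8.7, 4.5]
opening: 0.0552
grip_force: 32.0
tool F [ 5.  -2.3 -8.2] M [0.5  1.04 0.03] theta [-0.002  0.    -0.295] q6 -0.01
```

```bash
python3 steer.py '0 0 0.0001 0 0 0.1;0 0 0.0002 0 0 0.2;0 0 0.0003 0 0 0.3;0 0 0.0003 0 0 0.4;0 0 0.0003 0 0 0.4'; python3 m.py
python3 steer.py '0 0 0.0001 0 0 0.1;0 0 0.0002 0 0 0.2;0 0 0.0003 0 0 0.3;0 0 0.0003 0 0 0.3'; python3 m.py
```

```text
t: 5.4
ee_pos: [0.4737, -0.2612, 0.1399]
eef_rot: [0.844, 0.47, -0.149, 0.212]
force: [-1.7, 9.1, 4.2]
opening: 0.0546
grip_force: 32.0
tool F [ 3.9 -4.8 -8.1] M [0.87 0.78 0.08] theta [-0.001  0.001  0.104] q6 0.39
t: 5.8
ee_pos: [0.4737, -0.2613, 0.1397]
eef_rot: [0.905, 0.338, -0.115, 0.232]
force: [-2.6, 10.4, 3.7]
opening: 0.055
grip_force: 32.1
tool F [ 2.5 -7.4 -8.3] M [1.16 0.53 0.07] theta [-0.001  0.001  0.404] q6 0.69
```

```bash
python3 steer.py '0 0 0.0001 0 0 0.1;0 0 0.0002 0 0 0.2;0 0 0.0003 0 0 0.3;0 0 0.0003 0 0 0.3'; python3 m.py
python3 steer.py '0 0 0.0001 0 0 0.1;0 0 0.0002 0 0 0.2;0 0 0.0002 0 0 0.2'; python3 m.py
```

```text
t: 6.2
ee_pos: [0.4737, -0.2614, 0.1394]
eef_rot: [0.945, 0.199, -0.079, 0.246]
force: [-1.7, 11.5, 3.8]
opening: 0.0549
grip_force: 32.2
tool F [ 1.4 -8.2 -8.9] M [1.28 0.22 0.02] theta [-0.001  0.001  0.704] q6 0.99
t: 6.5
ee_pos: [0.4737, -0.2621, 0.1395]
eef_rot: [0.96, 0.105, -0.055, 0.254]
force: [-2.2, 3.0, 4.8]
opening: 0.0555
grip_force: 32.2
tool F [-2.4 -0.7 -5.6] M [ 0.53 -0.33 -0.68] theta [-0.002  0.     0.903] q6 1.19
```

Moment jumps to −0.68 N·m: the stop. Confirm with a small extra nudge at firmer grip.

```bash
python3 steer.py '0 0 0 0 0 0;0 0 0 0 0 0;0 0 0 0 0 0.05;0 0 0 0 0 0.1;0 0 0 0 0 0.1' 0.04 50; python3 m.py
```

```text
t: 7.0
ee_pos: [0.4737, -0.2621, 0.1394]
eef_rot: [0.964, 0.057, -0.042, 0.256]
force: [-2.1, 4.5, 6.2]
opening: 0.0547
grip_force: 52.8
tool F [-2.4 -1.1 -7.5] M [ 0.46 -0.39 -0.36] theta [-0.002  0.001  1.   ] q6 1.29
```

```bash
python3 steer.py '0 0 0 0 0 0;0 0 0 0 0 0;0 0 0 0 0 0;0 0 0 0 0 0;0 0 -0.02 0 0 0;0 0 -0.05 0 0 0;0 0 -0.09 0 0 0;0 0 -0.13 0 0 0;0 0 -0.13 0 0 0' 0.07; python3 m.py
python3 - <<'E'
from h import *
from station import env
d={n:env.snapshot(n) for n in("scene","top")};pickle.dump(d,open("d2.pkl","wb"))
a=d["scene"]["image"][185:255,255:325,::-1]; t=d["top"]["image"][165:200,297:332,::-1].astype(float)
t=np.clip((t-40)*3,0,255).astype(np.uint8)
cv2.imwrite("pics/c3.png",np.hstack([cv2.resize(a,(400,400),interpolation=cv2.INTER_CUBIC),cv2.resize(t,(400,400),interpolation=cv2.INTER_CUBIC)]))
E
```

```text
t: 7.9
ee_pos: [0.4817, -0.1963, 0.2563]
eef_rot: [0.964, 0.058, -0.039, 0.257]
force: [0.1, 0.6, -0.5]
opening: 0.07
grip_force: 0.0
tool F [ 0.2 -0.8  0.1] M [ 0.18  0.13 -0.03] theta [-0.006  0.005  1.002] q6 1.3
```

View pics/c3.png

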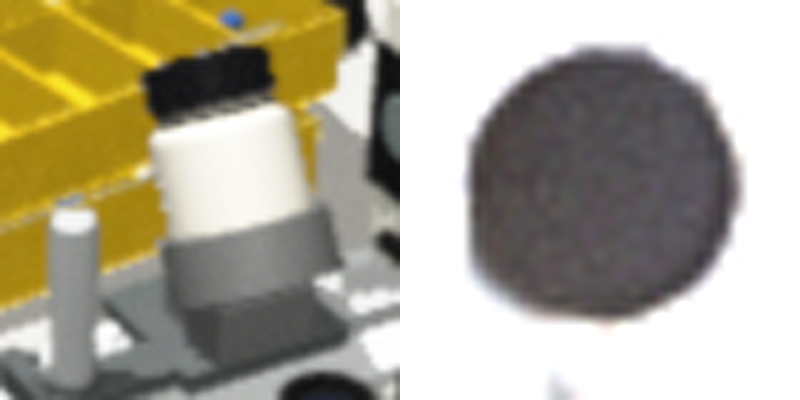

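Neither view resolves the rib. Check the sinking by image registration, and re-test the stop with a fresh grip.

```bash
python3 - <<'E'
from h import *
a=pickle.load(open("d1.pkl","rb"))["scene"];b=pickle.load(open("d2.pkl","rb"))["scene"]
g=lambda s,r:np.float32(cv2.cvtColor(s["image"],cv2.COLOR_RGB2GRAY)[r[1]:r[3],r[0]:r[2]])
for n,r in(("cap",(274,188,306,207)),("jar/cradle",(275,215,315,245))):
    A,B=g(a,r),g(b,r);w=np.eye(2,3,dtype=np.float32)
    c,w=cv2.findTransformECC(A,B,w,cv2.MOTION_TRANSLATION,(3,200,1e-6));print(n,w[:,2])
print("expect per 2.3rad",(proj(a,CAP-.00184*axis)-proj(a,CAP)).round(2))
rel(CAP+.0*axis,capR(.2))
E
```

```text
cap [1.3433758  0.47530532]
jar/cradle [ 1.2398012  -0.37179595]
expect per 2.3rad [[0.18 0.72]]
row [-8.000e-04 -1.000e-04  1.297e-01] [ 0.002 -0.002 -0.8  ] q [-0.17 -0.27  1.85 -0.52  1.52  1.3 ]
```

Cap sank ~2 mm relative to the jar, as expected; the carriage moved ~3 mm. Fresh-grip retest.

```bash
sed -i 's/^CAP=.*/CAP=np.array([.4753,-.2632,.1379])/' h.py; python3 steer.py '0 0 0.02 0 0 -0.8;0 0 0.02 0 0 -0.8;0 0 0.02 0 0 -0.8;0 0 0.02 0 0 -0.8;0 0 0.02 0 0 -0.8;0 0 0.02 0 0 -0.8;0 0 0.02 0 0 -0.8'; python3 -c "
from h import *
rel(CAP+.002*axis,capR(.2))"
```

```text
t: 8.7
ee_pos: [0.4787, -0.2079, 0.2325]
eef_rot: [0.865, 0.429, -0.14, 0.218]
force: [-0.4, -0.8, 0.5]
opening: 0.0701
grip_force: 0.0
row [0.0009 0.0025 0.1076] [-0.001  0.001  0.001] q [-0.19 -0.26  1.88 -0.52  1.49  0.49]
```

```bash
python3 steer.py '0.001 0.0025 0.04 0 0 0;0.001 0.0025 0.07 0 0 0;0.001 0.0025 0.09 0 0 0;0.001 0.0025 0.1 0 0 0;0.001 0.0025 0.107 0 0 0;0.001 0.0025 0.107 0 0 0'; python3 m.py
python3 steer.py '0 0 0 0 0 0;0 0 0 0 0 0;0 0 0 0 0 0;0 0 0 0 0 0;0 0 0 0 0 0' 0.04 60; python3 m.py
python3 steer.py '0 0 0 0 0 0.03;0 0 0 0 0 0.06;0 0 0 0 0 0.06'; python3 m.py
```

```text
t: 9.3
ee_pos: [0.476, -0.2616, 0.1411]
eef_rot: [0.866, 0.428, -0.139, 0.219]
force: [-0.4, -0.7, 0.6]
opening: 0.0701
grip_force: 0.0
tool F [-1.   0.2 -0.1] M [0.09 0.24 0.02] theta [-0.001 -0.001  0.201] q6 0.49
t: 9.8
ee_pos: [0.4767, -0.2613, 0.1428]
eef_rot: [0.866, 0.428, -0.138, 0.22]
force: [-1.5, 3.4, 6.8]
opening: 0.0541
grip_force: 62.4
tool F [-1.5 -1.3 -7.5] M [ 0.3   0.01 -0.02] theta [-0.003 -0.     0.201] q6 0.49
t: 10.1
ee_pos: [0.4767, -0.2612, 0.1428]
eef_rot: [0.878, 0.402, -0.132, 0.224]
force: [-1.9, 3.7, 8.4]
opening: 0.0542
grip_force: 62.5
tool F [-2.3 -1.2 -9. ] M [ 0.42 -0.06 -1.3 ] theta [-0.003 -0.     0.26 ] q6 0.55
```

Immediate −1.3 N·m: cap is hard home. Release, retract, go to the post.

```bash
cat >> h.py <<'E'
POST=np.array([.384,-.2895,0])
def postR():
    y=np.array([np.sin(yaw),-np.cos(yaw),0]);z=np.array([0,0,-1.]);return Ro.from_matrix(np.c_[np.cross(y,z),y,z])
E
python3 steer.py '0 0 0 0 0 0;0 0 0 0 0 0;0 0 0 0 0 0;0 0 0 0 0 0;0 0 -0.02 0 0 0;0 0 -0.05 0 0 0;0 0 -0.09 0 0 0;0 0 -0.12 0 0 0;0 0 -0.12 0 0 0' 0.07; python3 -c "
from h import *
rel(POST+[0,0,.24],postR())"
```

```text
t: 11.0
ee_pos: [0.4837, -0.2007, 0.2494]
eef_rot: [0.878, 0.402, -0.13, 0.225]
force: [1.1, 1.0, 0.5]
opening: 0.0703
grip_force: 0.0
row [-0.1178 -0.0278  0.0572] [0.486 0.247 0.943] q [-0.18 -0.26  1.85 -0.52  1.51  0.56]
```

```bash
python3 steer.py '-0.059 -0.014 0.029 0.486 0.247 0.943;-0.118 -0.028 0.057 0.486 0.247 0.943;-0.118 -0.028 0.057 0.486 0.247 0.943;-0.118 -0.028 0.057 0.486 0.247 0.943;-0.118 -0.028 0.057 0.486 0.247 0.943;-0.118 -0.028 0.057 0.486 0.247 0.943;-0.118 -0.028 0.057 0.486 0.247 0.943;-0.118 -0.028 0.057 0.486 0.247 0.943;-0.118 -0.028 0.057 0.486 0.247 0.943;-0.118 -0.028 0.057 0.486 0.247 0.943' 0.05; python3 -c "
from h import *
rel(POST+[0,0,.095],postR())
from station import env
s=env.snapshot('top');cv2.imwrite('pics/t4.png',cv2.resize(s['image'][126:246,282:382,::-1],None,fx=4,fy=4,interpolation=cv2.INTER_CUBIC))"
```

```text
t: 12.0
ee_pos: [0.3823, -0.2903, 0.2363]
eef_rot: [0.999, -0.053, -0.003, 0.0]
force: [0.8, -0.4, 0.8]
opening: 0.0501
grip_force: 0.0
row [ 0.0026 -0.0011  0.1413] [0.001 0.007 0.002] q [-0.7  -0.31  1.85 -0.    1.61  0.98]
```

View pics/t4.png

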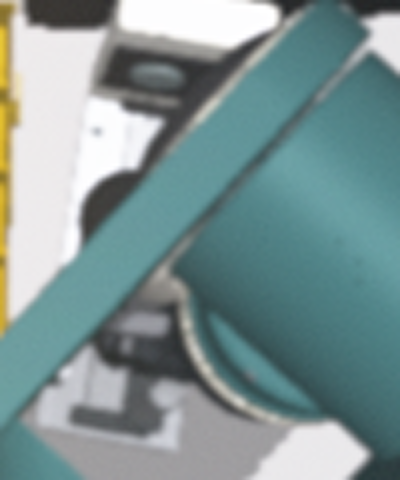

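The arm hides the post in the top view; descend on the measured position, watching force.

```bash
python3 steer.py '0.0024 -0.001 0.04 0 0 0;0.0024 -0.001 0.08 0 0 0;0.0024 -0.001 0.1 0 0 0;0.0024 -0.001 0.11 0 0 0;0.0024 -0.001 0.12 0 0 0;0.0024 -0.001 0.12 0 0 0'; python3 steer.py '0 0 0.01 0 0 0;0 0 0.02 0 0 0;0 0 0.02 0 0 0';python3 steer.py '0 0 0 0 0 0;0 0 0 0 0 0;0 0 0 0 0 0;0 0 0 0 0 0;0 0 0 0 0 0;0 0 0 0 0 0' 0.0 40; python3 -c "
from h import *
rel(bench([.4949,-.2851,yaw],[[-.038,-.018,.095]])[0],postR())"
```

```text
t: 12.65
ee_pos: [0.3843, -0.2893, 0.1163]
eef_rot: [0.999, -0.054, -0.003, -0.0]
force: [0.0, -0.2, 0.4]
opening: 0.0498
grip_force: 0.0
t: 12.95
ee_pos: [0.3837, -0.2892, 0.0953]
eef_rot: [0.999, -0.054, -0.003, -0.001]
force: [-0.3, -0.6, 0.2]
opening: 0.0497
grip_force: 0.0
t: 13.55
ee_pos: [0.3843, -0.2895, 0.0972]
eef_rot: [0.999, -0.054, -0.003, -0.0]
force: [-1.0, 3.5, 6.9]
opening: 0.0189
grip_force: 39.2
row [0.0715 0.0017 0.0018] [-0.     0.005 -0.001] q [-0.7  -0.23  2.02 -0.    1.36  0.98]
```

```bash
python3 steer.py '0.01 0 0 0 0 0;0.02 0 0 0 0 0;0.03 0 0 0 0 0;0.04 0 0 0 0 0;0.05 0 0 0 0 0;0.055 0 0 0 0 0;0.06 0 0 0 0 0;0.06 0 0 0 0 0'; python3 m.py; python3 steer.py '0.003 0 0 0 0 0;0.006 0 0 0 0 0;0.008 0 0 0 0 0;0.008 0 0 0 0 0'; python3 m.py
```

```text
t: 14.35
ee_pos: [0.4446, -0.2967, 0.0972]
eef_rot: [0.999, -0.054, -0.002, 0.001]
force: [2.0, -3.0, 5.0]
opening: 0.0191
grip_force: 39.4
tool F [ 2.3  2.8 -5. ] M [-0.36  0.43  0.05] theta [0.457 0.316 1.197] q6 1.05
t: 14.75
ee_pos: [0.4507, -0.2974, 0.0971]
eef_rot: [0.999, -0.054, -0.004, 0.0]
force: [-16.4, -0.2, 15.5]
opening: 0.0187
grip_force: 40.5
tool F [-16.4   2.  -15.3] M [-0.18 -2.64 -0.01] theta [0.46  0.313 1.196] q6 1.05
```

```bash
python3 steer.py '0.001 0 0 0 0 0;0.002 0 0 0 0 0;0.002 0 0 0 0 0'; python3 m.py
```

```text
t: 15.05
ee_pos: [0.4509, -0.2975, 0.0971]
eef_rot: [0.999, -0.054, -0.006, 0.0]
force: [-39.0, 4.9, 25.5]
opening: 0.0187
grip_force: 41.5
tool F [-39.7  -0.7 -25. ] M [ 0.02 -5.92 -0.02] theta [0.463 0.309 1.195] q6 1.05
```

```bash
python3 steer.py '-0.001 0 0 0 0 0;-0.002 0 0 0 0 0;-0.002 0 0 0 0 0'; python3 m.py; python3 steer.py '0 0 0 0 0 0;0 0 0 0 0 0;0 0 0 0 0 0;0 0 0 0 0 0;0 0 -0.03 0 0 0;0 0 -0.07 0 0 0;0 0 -0.12 0 0 0;0 0 -0.16 0 0 0' 0.05;  python3 steer.py '-0.05 0.05 -0.02 0 0 0;-0.1 0.1 -0.03 0 0 0;-0.13 0.15 -0.03 0 0 0;-0.13 0.2 -0.03 0 0 0;-0.13 0.25 -0.03 0 0 0;-0.13 0.25 -0.03 0 0 0'; python3 - <<'E'
from h import *
from station import env
d={n:env.snapshot(n) for n in("scene","top")};pickle.dump(d,open("d5.pkl","wb"))
a=d["scene"]["image"][160:270,235:345,::-1];b=d["top"]["image"][116:246,282:382,::-1]
cv2.imwrite("pics/c5.png",np.hstack([cv2.resize(a,(440,440)),cv2.resize(b,(338,440))]))
E
```

```text
t: 15.35
ee_pos: [0.4507, -0.2974, 0.0972]
eef_rot: [0.999, -0.054, -0.004, 0.0]
force: [-16.1, -0.2, 13.3]
opening: 0.0191
grip_force: 40.1
tool F [-16.1   1.9 -13.2] M [-0.2  -2.38  0.05] theta [0.459 0.313 1.196] q6 1.05
t: 16.15
ee_pos: [0.4527, -0.2969, 0.259]
eef_rot: [0.999, -0.054, -0.002, 0.0]
force: [0.2, 0.2, 0.2]
opening: 0.05
grip_force: 0.0
t: 16.75
ee_pos: [0.2952, -0.5335, 0.2872]
eef_rot: [0.999, -0.054, -0.003, 0.0]
force: [0.7, -0.0, 0.2]
opening: 0.05
grip_force: 0.0
```

View pics/c5.png

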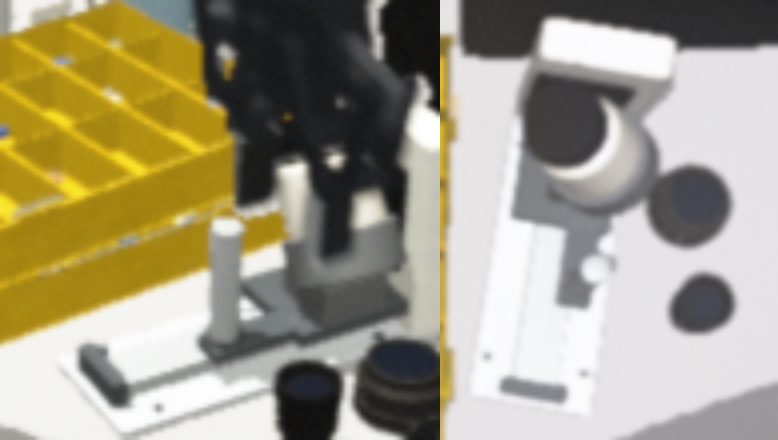

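Carriage now sits at the reader, post clear. Verify the travel and the bystanders numerically.

```bash
python3 - <<'E'
from h import *
A=pickle.load(open("d0.pkl","rb"))["top"];B=pickle.load(open("d5.pkl","rb"));S=B["scene"];B=B["top"]
f=lambda u:np.array(u)/4.6+[281.6,115.6]
for n,c in(("eyep",(360,410)),("obj",(352,275))):
    u,v=f(c).astype(int);g=lambda s:np.float32(cv2.cvtColor(s["image"],cv2.COLOR_RGB2GRAY)[v-13:v+14,u-9:u+14])
    print(n,cv2.findTransformECC(g(A),g(B),np.eye(2,3,dtype=np.float32),cv2.MOTION_TRANSLATION,(3,200,1e-6))[1][:,2])
p=np.load("bench.npy");b=lambda w:bench([0,0,-p[2]],w-[p[0],p[1],0]).round(4)
ut=np.array([(596-440)/3.38+281.7,268/3.385+115.7]);us=np.array([235+227/4-.4,160+226/4-.4])
r=least_squares(lambda P:np.r_[proj(S,P)[0]-us,proj(B,P)[0]-ut],[.45,-.297,.115]);print(r.x,r.fun.round(2),b(r.x))
c=B["image"][120:215,298:352,::-1];c=np.hstack([A["image"][120:215,298:352,::-1],c])
c=cv2.resize(c[:],None,fx=6,fy=6,interpolation=cv2.INTER_CUBIC);cv2.imwrite("pics/c6.png",c)
E
```

```text
eyep [ 0.02969178 -0.00262268]
obj [-0.01964013 -0.01239633]
[ 0.45108818 -0.29832062  0.11298556] [ 0.11 -0.03 -0.06  0.09] [[-0.0422 -0.0178  0.113 ]]
```

View pics/c6.png

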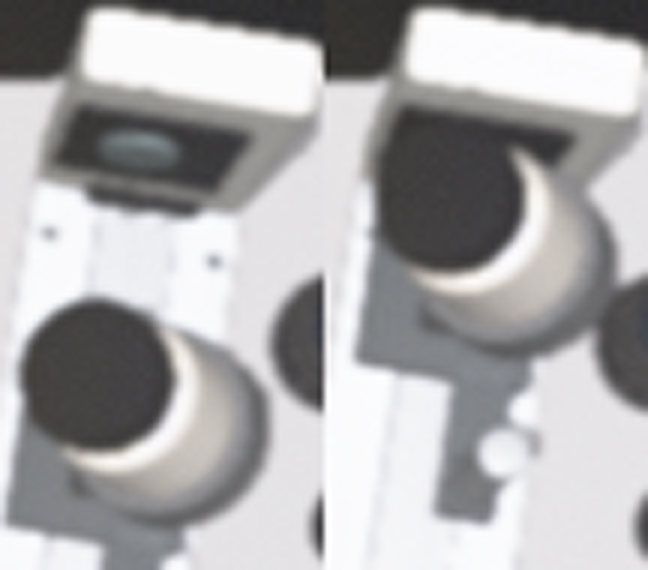

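```bash
python3 - <<'E'
from h import *
B=pickle.load(open("d5.pkl","rb"))["top"];p=np.load("bench.npy")
b=lambda uv,z:bench([0,0,-p[2]],ray(B,np.array(uv)-.4,z)-[p[0],p[1],0]).round(4)[0]
for z in(.012,.02,.03):
    near=b((298+(365-324)/6,120+361/6),z);print(z,"plate near edge",near,"far edge x",near[0]+.085)
print("bumper face low",b((298+140/6,120+209/6),.01),b((298+140/6,120+209/6),.02),"reader foot",b((298+240/6,120+212/6),.008))
E
```

```text
0.012 plate near edge [0.0089 0.0309 0.012 ] far edge x 0.09390000000000001
0.02 plate near edge [0.0069 0.0316 0.02  ] far edge x 0.09190000000000001
0.03 plate near edge [0.0045 0.0325 0.03  ] far edge x 0.08950000000000001
bumper face low [ 0.0831 -0.0021  0.01  ] [ 0.08   -0.0009  0.02  ] reader foot [ 0.0895 -0.0452  0.008 ]
```

Plate front edge is at the stop bumper, and bystanders are unmoved. Hand in.

```bash
python3 -c "
from station import env
print(env.finish_job())"
```

```text
the job is handed in; nothing more can be done
None
```

The cap is screwed fully home (a fresh grip met a hard stop at 1.3 N·m), and the carriage was then slid by its post to the reader's stop (firm at about 39 N). Turning the cap had already nudged the carriage about 3 mm along the rail. The eyepiece and objective did not move, and the job is handed in.

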